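# Slide the gram weights home in their tray

### The arm

A 6-joint arm with a two-finger parallel gripper is mounted at the origin on the work surface. World frame = base frame: x ahead of the robot, y to its left, z up, the work surface at z = 0. Lengths are in m, angles in degrees, forces in N, time in s.
With the tool pointing down it reaches from about 0.25 to 0.725 m from the base axis. Payload 9.7 kg.
Tool frame: the origin (TCP) lies at the very end of the fingers, on their centre line; the grasp point (between the pads) lies 19 mm behind it; z points along the fingers, y is the line along which they close (so a half turn about z gives the same grasp; the last joint's range is limited). The gripper opens to 85 mm and grips with 20 to 120 N. Pads are 22 mm wide; open, the fingers measure 114 mm over their backs; the gripper's body (76 mm by 85 mm) begins 54 mm behind the grasp point. The pads swing forward as they close: fully open they stand 13 mm farther back than shut.
Start: joints at [72.479, 4.979, 10.078, 95.1, 0, 90], TCP at [0.166, 0.524, 0.231] pointing down, gripper open.
Joint ranges: [-179.16, 179.16], [-48.56, 103.87], [-65.8, 70.77], [-126.05, 130.52], [-82.76, 87.17], [-180, 180]. Speed limits (degrees/s): [127.2, 127.2, 147.25, 180, 180, 180].

### API

Orientations are given as [roll, pitch, yaw] about the fixed x, y, z axes, in that order (R = Rz(yaw) Ry(pitch) Rx(roll)).
In Python, from workcell import bot gives the robot as it stands.
- The arm moves only by the tool arm_command, never from a script. Its argument "series" is a list of rows, each a list of 4 numbers: the shift along the tool's x, y, z in m, then the turn about the tool's z in rad. A call has exactly 5 rows; each row is the pose to reach, as a shift and turn from the pose commanded when the call began, along the tool's axes at that moment; what a row does not reach only later rows make up. A row lasts 1/10 s, in which the tool goes at most 50 mm and 8.59 degrees, less where a joint would pass 70% of its speed; a pose out of reach is approached as far as the arm can. A call with a gripper value outside its range is refused whole. "hand" is the finger opening in m, from 0 to 0.0854, set as the call begins (left out, the last holds). The fingers move at their own pace and stop on an object; "grip_force" is the grip in N (left out, the last holds). Time passes only in rows, so rows that repeat a pose let the fingers close, or fill a call up. It gives the time, the measured TCP pose, the force, the opening and the grip force at its end, in the units of the state.
- bot.get_obs(): the state, without advancing time (a new reading comes with each control period).
- bot.camera(name): name is "side" or "top"; returns a dict with "color" (420x560x3 uint8, blue, green, red), "camera_matrix" (3x3 intrinsics, pixels), "xyz" and "orientation" of the camera in the world. Camera axes: x right, y up, looking along -z (the intrinsics and any distortion apply to the point x, -y, -z); pixel columns grow to the right and rows downward; lengths in m; the calibration is good to about 2 mm. A picture is of the moment at which its call begins. There is no depth.
- bot.job_done(): hands the job in; it is judged then, once.
Trained networks look in the newest picture that a camera, given by its name, has taken for a name from the list of things; names that differ only in an ending like _2 or _b are one class to them, and where a whole thing is asked for, a point or a joint stands for the part that bears it (a point fixed in the world has none). Each returns a list of dicts, best first, with "confidence" (0 to 1); they miss things now and then, are a little off and sometimes report something else, mostly with a low value. They report only what shows in the picture. A call takes as long as a camera call.
- bot.find_in(camera, target): "location" ([column, row] in pixels, amid what is visible of it).
- bot.mark_of(camera, target): "location" ([column, row] in pixels: a listed point, or the origin of a listed thing).
The state is a dict: "time": time; "q": joint angles; "qd": joint speeds; "joint_efforts": joint torques, N m; "ee_pos": TCP position; "tcp_rot": TCP orientation; "wrist_force": force on the tool from outside, world axes, zero at the start; "torque": the same for the moment, N m; "opening": finger opening in m; "grasp_force": force on a finger pad.
Only numpy, scipy, OpenCV 4.12 (cv2) and the standard library are available. Lean on these libraries where they do the work, as an engineer would, in place of code of your own. Each camera call takes 0.05 s, during which the arm holds its last target. There are 200 camera calls.

### The job

Two loose brass disc weights lie on top of the wooden weight tray. With the fingertips, slide each one across the tray until it drops flat into the round recess of its own size: the larger disc into the larger recess, the smaller disc into the smaller one. Only push them: do not lift them or let them go over the tray's edge, and leave the other things where they are.

Things in the scene. Friction and masses are not known exactly. Their poses are not given: they have to be found in the camera images.
- tray: Dark wooden tray, a plain block 200 x 200 mm and 24 mm high, fixed to the bench. Origin at the centre of its underside, x and y along its sides, z up. Its flat top is 24 mm above the bench. Three round recesses, each 6 mm deep with a flat floor, are sunk in the top, floored with grey felt: 45 mm wide (the large one), 35 mm wide (the small one), and one of 26 mm at x = 80 mm, y = 0 that already holds a knobbed weight.
- large_recess (a point): Centre of the floor of the large recess (45 mm across, 6 mm deep, floor 18 mm above the bench), at x = 45, y = 50 mm in the tray's frame. Axes as the tray.
- small_recess (a point): Centre of the floor of the small recess (35 mm across, 6 mm deep, floor 18 mm above the bench), at x = 45, y = -50 mm in the tray's frame. Axes as the tray.
- large_weight: Loose brass disc, 40 mm across, 10 mm thick, about 100 g, lying flat on the tray's top. Origin at the centre of its underside (24 mm above the bench at the start, 18 mm when home); z is the disc's axis. Home, it stands 4 mm proud of the tray's top.
- small_weight: Loose brass disc, 30 mm across, 10 mm thick, about 55 g, lying flat on the tray's top. Origin at the centre of its underside (24 mm above the bench at the start, 18 mm when home); z is the disc's axis. Home, it stands 4 mm proud of the tray's top.
- knob_weight: Bystander, leave it alone: brass weight with a knob on top, 21 mm across, 34 mm high, standing in the third recess at the tray's far edge, 28 mm of it above the tray's top. Origin at the centre of its underside.
- jar: Bystander, leave it alone: open glass jar, 54 mm across, 62 mm high, beside the tray on its +y side. Origin at the centre of its underside.
- screwdriver: Bystander, leave it alone: screwdriver with a red handle, lying on the bench beside the tray on its -y side.
- glue: Bystander, leave it alone: yellow glue bottle, 68 mm across, 190 mm high, at the left. Origin at the centre of its underside.
- dropper: Bystander, leave it alone: small clear dropper bottle, 38 mm across, 100 mm high, at the left. Origin at the centre of its underside.
- key_a: Bystander, leave it alone: wooden piano key, 360 x 22 x 27 mm, lying at the right. Origin at the centre of its underside, x along it.
- key_b: Bystander, leave it alone: a second such piano key, farther right.

How it is judged (in metres and radians):
At the end, for the whole second after the job is handed in: Each disc lies flat (within 0.06 rad) and at rest on the floor of the recess of its own size: its underside no more than 2.5 mm above the recess floor and its centre within 6 mm of the recess centre (horizontal distance between large_weight and large_recess below 0.006 m and z of large_weight in the frame of tray between 0.015 and 0.0205 m and angle between each of large_weight, small_weight's own z axis and vertical below 0.06 rad and linear speed of each of large_weight, small_weight below 0.02 m/s and horizontal distance between small_weight and small_recess below 0.006 m and z of small_weight in the frame of tray between 0.015 and 0.0205 m); the robot touches nothing.
It fails at once if a disc weight is lifted more than 6 mm above the tray's top (z of any of large_weight, small_weight in the frame of tray above 0.03 m).
It fails at once if a disc weight goes over the edge of the tray (z of any of large_weight, small_weight in the frame of tray below 0.01 m).
It fails at once if another thing is moved more than 20 mm (distance of any of jar, screwdriver, glue, dropper, key_a, key_b, knob_weight from where it was at the start of the episode above 0.02 m).
It also fails if it takes over 72 s, if anything falls off the work surface, if the arm or the gripper's body presses on something with over 40 N, if the wrist force passes 120 N, or if a joint passes its speed limit or range.

## Working session

There is one attempt and no reset: what is moved stays moved. The work goes in short steps, Python scripts to look and compute and a tool call to move; the robot and the scene stay as the last step left them, time stands still between calls to the robot, and variables do not carry over. Pictures are saved under pics/ and viewed, at most 10 in all, crops included, and the job is handed in when it is done.

Besides the shell and the picture viewer there is one more tool, called after "Emit:" by a JSON object that holds its "method" and its "body". arm_command: Moves the arm, as the interface text tells. Its arguments: {"type":"object","properties":{"series":{"type":"array"},"hand":{"type":"number"},"grip_force":{"type":"number"}},"required":["series"]}

```bash
mkdir -p pics
cat > h.py <<'E'
import numpy as np, cv2
from workcell import bot
from scipy.spatial.transform import Rotation as R
def cam(n):
    c=bot.camera(n); return c
def rot(c):
    o=np.array(c["orientation"],float)
    return o if o.shape==(3,3) else R.from_euler('xyz',o,degrees=True).as_matrix()
def ray(c,px,z):
    K=np.array(c["camera_matrix"]);d=np.linalg.inv(K)@[px[0],px[1],1]
    d=rot(c)@[d[0],-d[1],-d[2]];o=np.array(c["xyz"]);return (o+d*(z-o[2])/d[2])
def proj(c,p):
    v=rot(c).T@(np.array(p)-c["xyz"]);v=np.array([v[0],-v[1],-v[2]]);u=np.array(c["camera_matrix"])@v;return u[:2]/u[2]
E
python3 - <<'E'
from h import *
for n in("top","side"):
    c=cam(n);cv2.imwrite(f"pics/{n}0.png",c["color"]);print(n,{k:v for k,v in c.items() if k!="color"})
    for t,z in(("tray",0),("large_recess",.018),("small_recess",.018),("large_weight",.024),("small_weight",.024),("knob_weight",.018),("jar",0),("screwdriver",0)):
        for r in bot.mark_of(n,t)[:2]: print(t,np.round(r["location"],1),round(r["confidence"],2),ray(c,r["location"],z).round(4))
o=bot.get_obs();print(o)
E
```

```text
top {'camera_matrix': array([[532.16325198,   0.        , 270.75089423],
       [  0.        , 532.16325198, 204.45483012],
       [  0.        ,   0.        ,   1.        ]]), 'xyz': array([0.36449645, 0.00268577, 1.44005089]), 'orientation': array([  9.36505099,  -0.63747311, -91.03704367])}
tray [249.5 202.4] 0.92 [0.6083 0.0406 0.    ]
large_recess [226.9 190.8] 0.8 [0.6383 0.1011 0.018 ]
small_recess [264.8 181.5] 0.73 [ 0.6624 -0.0023  0.018 ]
small_recess [103.7 185. ] 0.48 [0.6596 0.4352 0.018 ]
large_weight [278.3 223.1] 0.67 [ 0.5467 -0.0366  0.024 ]
small_weight [230.8 226.9] 0.6 [0.5386 0.0907 0.024 ]
knob_weight [106.5 248.9] 0.24 [0.4859 0.4221 0.018 ]
jar [194.7 208.2] 0.71 [0.5947 0.1906 0.    ]
jar [240.3 172.9] 0.4 [0.6916 0.065  0.    ]
screwdriver [307.1 192.3] 0.97 [ 0.634  -0.1184  0.    ]
side {'camera_matrix': array([[410.66117984,   0.        , 276.39799217],
       [  0.        , 410.66117984, 207.09733894],
       [  0.        ,   0.        ,   1.        ]]), 'xyz': array([ 0.1462307 , -0.55328799,  0.80392182]), 'orientation': array([ 43.21061267,  -1.0184
[... 468 characters left out ...]
1.4] 0.59 [ 0.6272 -0.1171  0.    ]
{'time': 0.9, 'q': array([7.24774275e+01, 4.97613974e+00, 1.00816648e+01, 9.51001749e+01,
       4.90324542e-04, 8.99993379e+01]), 'qd': array([-0.0496507 ,  0.10660121,  0.07242901,  0.01511873,  0.04277904,
        0.06167971]), 'joint_efforts': array([ 1.18930161e-04, -5.20083690e+01,  4.64869630e+01,  9.47893932e-04,
        2.10186283e-05,  8.33390573e-06]), 'ee_pos': array([0.16559522, 0.52448847, 0.23134157]), 'tcp_rot': array([ 1.79994650e+02, -4.90262716e-04,  1.62478090e+02]), 'wrist_force': array([-0.98328898,  0.14291946, -0.10585862]), 'torque': array([-0.00401949,  0.03568013,  0.01763796]), 'grasp_force': 0.0, 'opening': 0.08516454963741261}
```

View pics/top0.png

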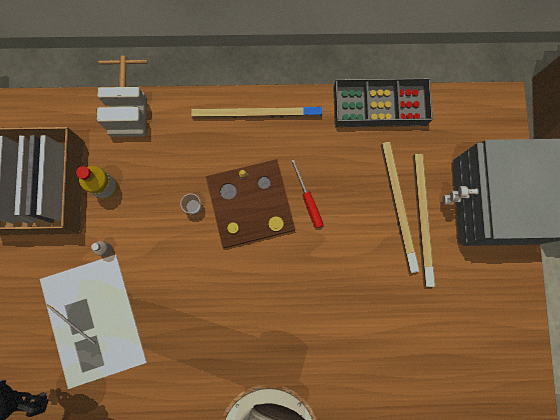

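View pics/side0.png

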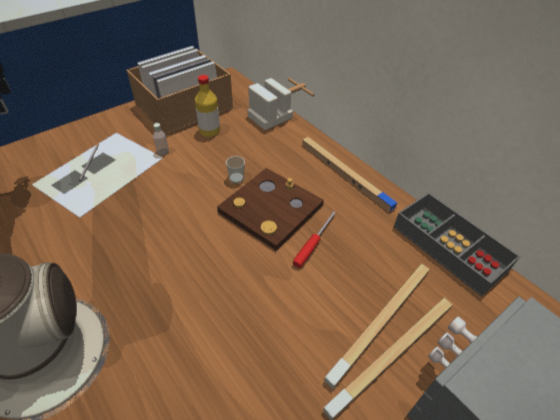

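The top view shows the tray centred near (250,203), with the large disc at (276,224) and the small disc at (233,228). The recesses are at (228,191) for the large one and (264,183) for the small one. The side view agrees. I'll refine these by segmentation.

```bash
cat >> h.py <<'E'
def discs(c,zt=.034):
    hsv=cv2.cvtColor(c["color"],cv2.COLOR_BGR2HSV)
    m=cv2.inRange(hsv,(18,120,110),(35,255,255))
    n,l,s,ce=cv2.connectedComponentsWithStats(m)
    return [(s[i,4],ce[i].round(1),ray(c,ce[i],zt).round(4)) for i in range(1,n) if 30<s[i,4]<600]
E
python3 - <<'E'
from h import *
for n,(x0,x1,y0,y1) in (("top",(200,300,150,255)),("side",(210,330,160,250))):
    c=cam(n)
    for d in discs(c):
        if x0<d[1][0]<x1 and y0<d[1][1]<y1: print(n,*d)
    a=c["color"].astype(int)
    m=np.zeros(a.shape[:2],np.uint8);s=a[y0:y1,x0:x1]
    m[y0:y1,x0:x1]=((s[...,2]<110)&(s[...,2]-s[...,0]<60))*255
    m=cv2.morphologyEx(m,cv2.MORPH_CLOSE,np.ones((5,5)))
    m=cv2.morphologyEx(m,cv2.MORPH_OPEN,np.ones((9,9)))
    k=max(cv2.findContours(m,cv2.RETR_EXTERNAL,cv2.CHAIN_APPROX_NONE)[0],key=cv2.contourArea)
    if n=="top":
        P=np.array([ray(c,p[0],.024)[:2] for p in k],np.float32)*1000
        print("tray",cv2.minAreaRect(P))
    m2=((abs(a[...,2]-a[...,0])<12)&(a[...,2]>75)).astype(np.uint8)
    nn,l,st,ce=cv2.connectedComponentsWithStats(m2)
    for i in range(1,nn):
        if x0<ce[i][0]<x1 and y0<ce[i][1]<y1 and st[i,4]>40: print("felt",n,st[i,4],ce[i].round(1),ray(c,ce[i],.018).round(4))
    cv2.imwrite(f"pics/{n}1.png",cv2.resize(c["color"][y0:y1,x0:x1],None,fx=5,fy=5,interpolation=cv2.INTER_CUBIC))
E
```

```text
top 38 [241.9 172.8] [0.6841 0.0593 0.034 ]
top 176 [275.7 223.3] [ 0.545  -0.0293  0.034 ]
top 98 [232.6 227.3] [0.5361 0.0854 0.034 ]
tray ((599.7932739257812, 38.28363800048828), (208.26971435546875, 199.5465545654297), 12.970507621765137)
felt top 113 [263.6 182.4] [0.6599 0.0009 0.018 ]
felt top 189 [227.8 191.1] [0.6375 0.0986 0.018 ]
side 32 [289.4 182.8] [0.6847 0.0602 0.034 ]
side 78 [238.9 201.6] [0.5347 0.0838 0.034 ]
side 163 [268.3 226.7] [ 0.544  -0.0306  0.034 ]
felt side 156 [236.  174.8] [0.5956 0.1891 0.018 ]
felt side 124 [266.9 185.7] [0.6388 0.1011 0.018 ]
felt side 80 [295.7 202.6] [0.6613 0.0036 0.018 ]
```

View pics/top1.png

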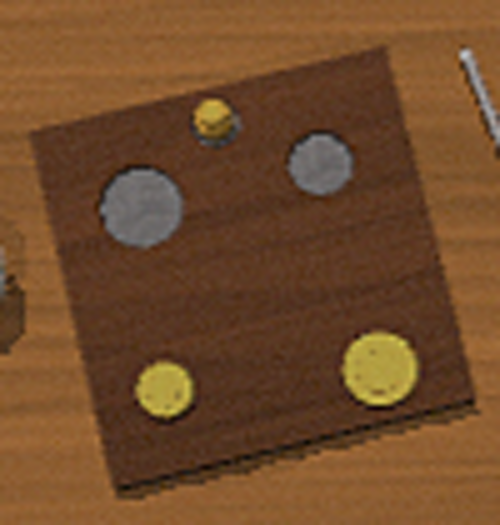

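Emit:
{"method": "arm_command", "body": {"series": [[-0.034,-0.03,0,0],[-0.068,-0.06,0,0],[-0.105,-0.093,0,0],[-0.142,-0.126,0,0],[-0.175,-0.156,0,0]], "hand": 0.03}}

```text
time: 1.5
ee_pos: [0.2861, 0.3212, 0.2314]
tcp_rot: [180.0, 0.0, 162.5]
wrist_force: [0.7, 0.3, -0.7]
opening: 0.0299
grasp_force: 0.0
```

```bash
cat >> h.py <<'E'
def shift(x,y,z,yaw):
    "tool-frame shift and turn from the measured pose to the goal"
    o=bot.get_obs();A=R.from_euler('xyz',o["tcp_rot"],degrees=True)
    s=A.inv().apply(np.array([x,y,z])-o["ee_pos"])
    t=(o["tcp_rot"][2]-yaw+180)%360-180
    print("t",o["time"],"pos",o["ee_pos"].round(4),"rot",o["tcp_rot"].round(2),"q6",o["q"][5].round(1),"F",o["wrist_force"].round(1),"open",round(o["opening"],4),"\nshift",s.round(4),"turn",np.radians(t).round(3))
E
python3 -c "
from h import *
shift(.518,-.0665,.15,54.2)"
```

```text
t 1.5 pos [0.2861 0.3212 0.2314] rot [1.7997e+02 2.0000e-02 1.6249e+02] q6 65.8 F [ 0.7  0.3 -0.7] open 0.0299 
shift [-0.3378 -0.3     0.0814] turn 1.89
```

Emit:
{"method": "arm_command", "body": {"series": [[-0.036,-0.032,0,0],[-0.072,-0.064,0,0],[-0.108,-0.096,0,0],[-0.144,-0.128,0,0],[-0.175,-0.155,0,0]]}}

```text
time: 2.0
ee_pos: [0.4064, 0.1204, 0.2316]
tcp_rot: [180.0, 0.0, 162.4]
wrist_force: [0.8, 1.1, -0.9]
opening: 0.0301
grasp_force: 0.0
```

Emit:
{"method": "arm_command", "body": {"series": [[-0.036,-0.032,0,0],[-0.072,-0.064,0.01,0],[-0.108,-0.096,0.03,0],[-0.14,-0.125,0.05,0],[-0.163,-0.145,0.07,0]]}}

```text
time: 2.5
ee_pos: [0.5184, -0.0675, 0.1603]
tcp_rot: [-180.0, 0.0, 162.4]
wrist_force: [0.1, 0.3, -0.7]
opening: 0.0297
grasp_force: 0.0
```

Emit:
{"method": "arm_command", "body": {"series": [[0,0,0,0.14],[0,0,0,0.28],[0,0,0,0.42],[0,0,0,0.56],[0,0,0,0.7]]}}

```text
time: 3.0
ee_pos: [0.5175, -0.0649, 0.1613]
tcp_rot: [-180.0, -0.0, 122.0]
wrist_force: [-0.2, -0.2, 0.0]
opening: 0.03
grasp_force: 0.0
```

Emit:
{"method": "arm_command", "body": {"series": [[0,0,0,0.14],[0,0,0,0.28],[0,0,0,0.42],[0,0,0,0.56],[0,0,0,0.7]]}}

```text
time: 3.5
ee_pos: [0.5175, -0.0648, 0.1613]
tcp_rot: [180.0, 0.0, 81.9]
wrist_force: [-0.1, 0.3, -0.3]
opening: 0.0296
grasp_force: 0.0
```

Emit:
{"method": "arm_command", "body": {"series": [[0,0,0,0.14],[0,0,0,0.28],[0,0,0,0.42],[0,0,0,0.49],[0,0,0,0.49]]}}

```text
time: 4.0
ee_pos: [0.5175, -0.0648, 0.1613]
tcp_rot: [180.0, -0.0, 54.1]
wrist_force: [-0.5, -0.3, 0.1]
opening: 0.0301
grasp_force: 0.0
```

```bash
python3 -c "
from h import *
shift(.518,-.0665,.03,54.2)
for n in('side','top'):
  c=cam(n);print(proj(c,bot.get_obs()['ee_pos']));cv2.imwrite(f'pics/{n}2.png',cv2.resize(c['color'][130:270,190:350],None,fx=4,fy=4))"
```

```text
t 4.0 pos [ 0.5175 -0.0648  0.1613] rot [180.    -0.    54.14] q6 118.7 F [-0.5 -0.3  0.1] open 0.0301 
shift [-0.0011  0.0014  0.1313] turn -0.001
[268.2068267  203.71764505]
[291.6092029  227.61937627]
```

View pics/side2.png

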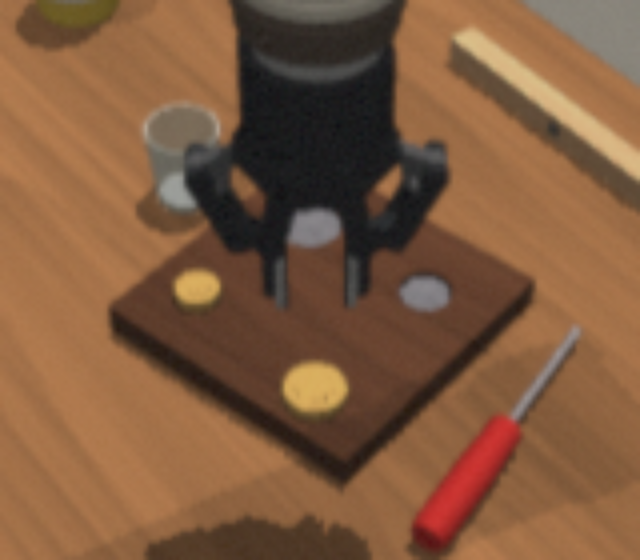

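The tips sit just where the TCP projects, 4.5 cm behind the large disc (crop position (315,390)). I'll go down next, then push.

Emit:
{"method": "arm_command", "body": {"series": [[0,0.001,0.035,0],[0,0.001,0.07,0],[0,0.001,0.1,0],[0,0.001,0.125,0],[0,0.001,0.134,0]]}}

```text
time: 4.6
ee_pos: [0.5168, -0.0652, 0.0247]
tcp_rot: [-179.8, 0.1, 54.3]
wrist_force: [-0.0, 0.1, -0.4]
opening: 0.0301
grasp_force: 0.0
```

Emit:
{"method": "arm_command", "body": {"series": [[0.006,0,0,0],[0.012,0,0,0],[0.018,0,0,0],[0.024,0,0,0],[0.03,0,0,0]]}}

```text
time: 5.1
ee_pos: [0.5366, -0.0407, 0.0281]
tcp_rot: [179.9, -0.0, 54.2]
wrist_force: [-1.1, -1.3, 2.5]
opening: 0.03
grasp_force: 1.0
```

Emit:
{"method": "arm_command", "body": {"series": [[0.006,0,0,0],[0.012,0,0,0],[0.018,0,0,0],[0.024,0,0,0],[0.03,0,0,0]]}}

```text
time: 5.6
ee_pos: [0.5537, -0.0164, 0.0274]
tcp_rot: [180.0, 0.0, 54.2]
wrist_force: [-2.1, -2.2, 2.7]
opening: 0.03
grasp_force: 2.0
```

```bash
python3 -c "
from h import *
shift(.638-.024*.585,.0995-.024*.811,.0275,54.2)
for n in('top','side'):
  c=cam(n);print(n,[d for d in discs(c) if 210<d[1][0]<300 and 150<d[1][1]<255])
  cv2.imwrite(f'pics/{n}3.png',cv2.resize(c['color'][130:270,190:350],None,fx=4,fy=4))"
```

```text
t 5.6 pos [ 0.5537 -0.0164  0.0274] rot [1.800e+02 1.000e-02 5.418e+01] q6 124.1 F [-2.1 -2.2  2.7] open 0.03 
shift [ 1.194e-01  5.000e-04 -1.000e-04] turn -0.0
top [(np.int32(94), array([232.4, 227.3]), array([0.5363, 0.0858, 0.034 ]))]
side [(np.int32(36), array([289.4, 183. ]), array([0.6842, 0.0597, 0.034 ])), (np.int32(57), array([237.6, 201.8]), array([0.5314, 0.085 , 0.034 ])), (np.int32(130), array([268. , 214.7]), array([0.5674, 0.0016, 0.034 ]))]
```

View pics/side3.png

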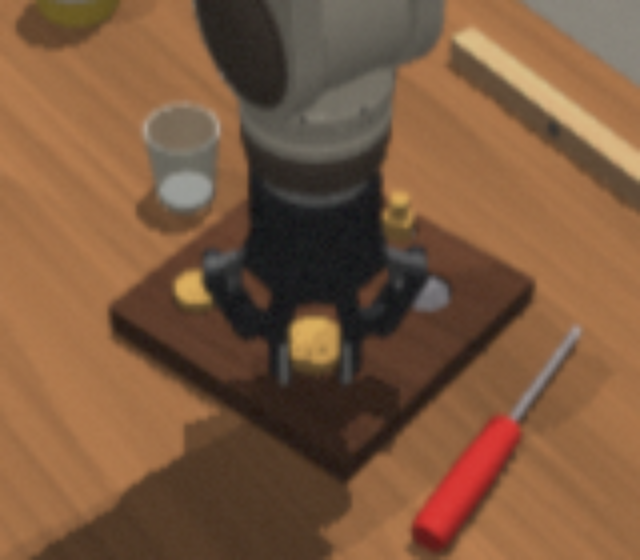

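The disc is caged between the tips at crop (315,345), as predicted. About 119 mm remain, so I'll push on.

Emit:
{"method": "arm_command", "body": {"series": [[0.006,0,0,0],[0.012,0,0,0],[0.018,0,0,0],[0.024,0,0,0],[0.03,0,0,0]]}}

```text
time: 6.2
ee_pos: [0.5713, 0.0081, 0.0272]
tcp_rot: [-180.0, -0.0, 54.2]
wrist_force: [-0.8, -1.2, 0.6]
opening: 0.0299
grasp_force: 1.2
```

Emit:
{"method": "arm_command", "body": {"series": [[0.006,0,0,0],[0.012,0,0,0],[0.018,0,0,0],[0.024,0,0,0],[0.03,0,0,0]]}}

```text
time: 6.7
ee_pos: [0.5888, 0.0323, 0.0273]
tcp_rot: [-180.0, -0.0, 54.2]
wrist_force: [-1.0, -1.5, 1.0]
opening: 0.0299
grasp_force: 1.1
```

Emit:
{"method": "arm_command", "body": {"series": [[0.006,0,0,0],[0.012,0,0,0],[0.018,0,0,0],[0.024,0,0,0],[0.03,0,0,0]]}}

```text
time: 7.2
ee_pos: [0.6063, 0.0567, 0.0273]
tcp_rot: [-180.0, 0.0, 54.2]
wrist_force: [-0.8, 0.0, 1.3]
opening: 0.0296
grasp_force: 1.1
```

```bash
python3 -c "
from h import *
shift(.638-.024*.585,.0995-.024*.811,.0275,54.2)
for n in('top','side'):
  c=cam(n);print(n,[d for d in discs(c) if 210<d[1][0]<300 and 150<d[1][1]<255])
  cv2.imwrite(f'pics/{n}4.png',cv2.resize(c['color'][130:270,190:350],None,fx=4,fy=4))"
```

```text
t 7.2 pos [0.6063 0.0567 0.0273] rot [-180.      0.     54.19] q6 131.1 F [-0.8  0.   1.3] open 0.0296 
shift [ 0.0293  0.0006 -0.0002] turn -0.0
top []
side [(np.int32(102), array([267.5, 190.2]), array([0.6196, 0.0731, 0.034 ])), (np.int32(70), array([238.5, 201.7]), array([0.5336, 0.0841, 0.034 ]))]
```

View pics/side4.png

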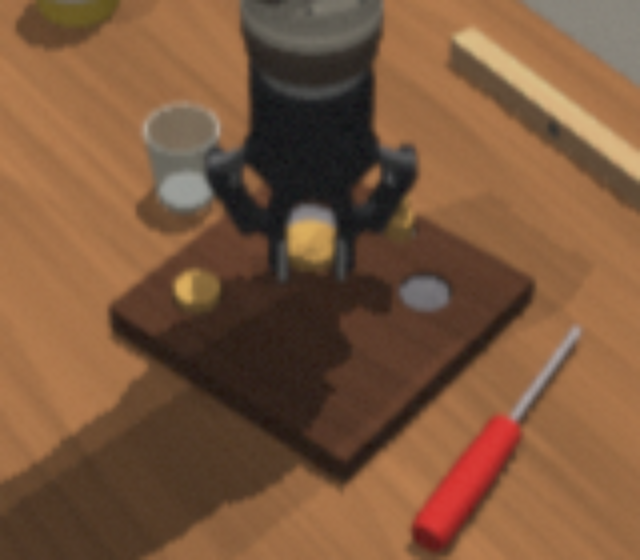

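The disc at crop (310,243) now overlaps the recess and is centred on it sideways. I'll push the rest slowly.

Emit:
{"method": "arm_command", "body": {"series": [[0.005,0,0,0],[0.01,0,0,0],[0.014,0,0,0],[0.018,0,0,0],[0.021,0,0,0]]}}

```text
time: 7.8
ee_pos: [0.6186, 0.0736, 0.0273]
tcp_rot: [180.0, -0.0, 54.2]
wrist_force: [-0.1, -0.3, 2.6]
opening: 0.0304
grasp_force: 1.0
```

Emit:
{"method": "arm_command", "body": {"series": [[0.002,0,0,0],[0.004,0,0,0],[0.006,0,0,0],[0.008,0,0,0],[0.008,0,0,0]]}}

```text
time: 8.3
ee_pos: [0.6231, 0.08, 0.0272]
tcp_rot: [-180.0, -0.0, 54.2]
wrist_force: [0.6, -0.2, 0.5]
opening: 0.0299
grasp_force: 0.0
```

```bash
python3 -c "
from h import *
shift(.638-.024*.585,.0995-.024*.811,.0275,54.2)
for n in('top','side'):
  c=cam(n);print(n,[d for d in discs(c,.028) if 210<d[1][0]<300 and 150<d[1][1]<255])
  cv2.imwrite(f'pics/{n}5.png',cv2.resize(c['color'][130:270,190:350],None,fx=4,fy=4))"
```

```text
t 8.3 pos [0.6231 0.08   0.0272] rot [-180.    -0.    54.2] q6 133.1 F [ 0.6 -0.2  0.5] open 0.0299 
shift [ 0.0005  0.0006 -0.0003] turn -0.0
top []
side [(np.int32(102), array([267. , 184.5]), array([0.6356, 0.0965, 0.028 ])), (np.int32(62), array([238.9, 201.7]), array([0.5375, 0.0883, 0.028 ]))]
```

View pics/side5.png

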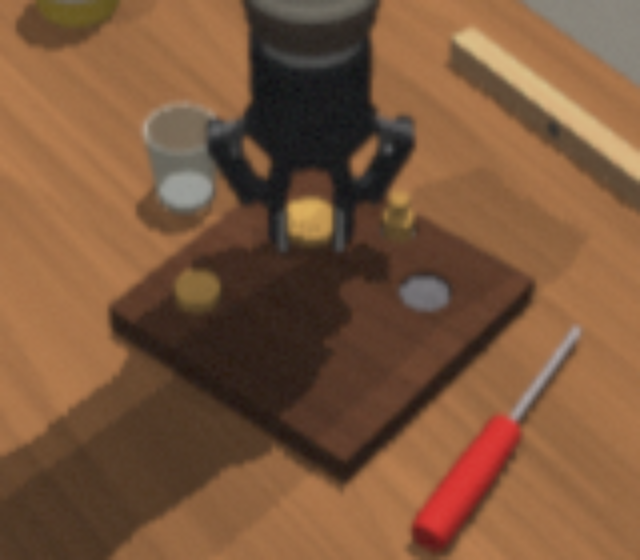

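The large disc sits low in its recess at crop (310,218), and the contact force has gone to zero. I'll back off, rise, and go behind the small disc.

Emit:
{"method": "arm_command", "body": {"series": [[-0.005,0,0,0],[-0.01,0,-0.005,0],[-0.01,0,-0.03,0],[-0.01,0,-0.055,0],[-0.01,0,-0.07,0]]}}

```text
time: 8.9
ee_pos: [0.6176, 0.0713, 0.0999]
tcp_rot: [179.9, -0.1, 54.2]
wrist_force: [0.0, 0.0, 0.5]
opening: 0.03
grasp_force: 0.0
```

Emit:
{"method": "arm_command", "body": {"series": [[-0.01,-0.028,0,0],[-0.02,-0.056,0,0],[-0.03,-0.084,0,0],[-0.039,-0.114,0,0],[-0.039,-0.114,0,0]], "hand": 0.022}}

```text
time: 9.4
ee_pos: [0.4992, 0.1073, 0.0976]
tcp_rot: [-180.0, 0.0, 54.3]
wrist_force: [1.1, 0.2, 0.5]
opening: 0.0221
grasp_force: 0.0
```

Emit:
{"method": "arm_command", "body": {"series": [[0,0,0,-0.14],[0,0,0,-0.28],[0,0,0,-0.42],[0,0,0,-0.56],[0,0,0,-0.7]]}}

```text
time: 9.9
ee_pos: [0.5023, 0.1064, 0.0974]
tcp_rot: [180.0, 0.0, 94.6]
wrist_force: [0.4, 1.0, 0.6]
opening: 0.022
grasp_force: 0.0
```

Emit:
{"method": "arm_command", "body": {"series": [[0,0,0,-0.14],[0,0,0,-0.28],[0,0,0,-0.42],[0,0,0,-0.56],[0,0,0,-0.7]]}}

```text
time: 10.4
ee_pos: [0.5023, 0.1064, 0.0974]
tcp_rot: [180.0, 0.0, 134.7]
wrist_force: [0.2, -0.3, 0.1]
opening: 0.022
grasp_force: 0.0
```

Emit:
{"method": "arm_command", "body": {"series": [[0,0,0,-0.1],[0,0,0,-0.2],[0,0,0,-0.21],[0,0,0,-0.21],[0,0,0,-0.21]]}}

```text
time: 10.9
ee_pos: [0.5021, 0.1066, 0.0973]
tcp_rot: [180.0, 0.0, 146.3]
wrist_force: [-1.0, -0.9, -0.2]
opening: 0.0224
grasp_force: 0.0
```

```bash
python3 -c "
from h import *
shift(.5023,.1069,.0275,146.5)
for n in('top','side'):
  c=cam(n);print(n,[d for d in discs(c,.028) if 210<d[1][0]<300 and 150<d[1][1]<255])
  cv2.imwrite(f'pics/{n}6.png',cv2.resize(c['color'][130:270,190:350],None,fx=4,fy=4))"
```

```text
t 10.9 pos [0.5021 0.1066 0.0973] rot [1.800e+02 1.000e-02 1.463e+02] q6 45.7 F [-1.  -0.9 -0.2] open 0.0224 
shift [-0.      0.0004  0.0698] turn -0.003
top [(np.int32(32), array([241.6, 172.2]), array([0.6871, 0.0602, 0.028 ]))]
side [(np.int32(111), array([267. , 184.9]), array([0.6348, 0.0953, 0.028 ])), (np.int32(68), array([238.9, 202. ]), array([0.5368, 0.0875, 0.028 ]))]
```

View pics/side6.png

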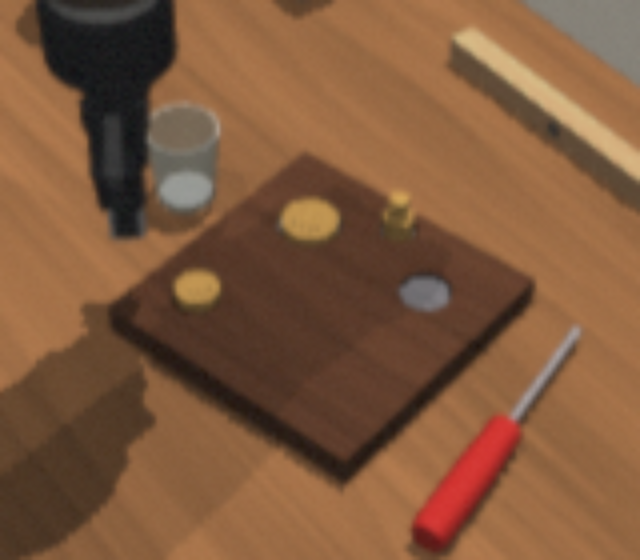

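The large disc is seated at crop (310,220), and the small one is untouched at (197,289). Next is the small disc.

Emit:
{"method": "arm_command", "body": {"series": [[0,0,0.025,-0.003],[0,0,0.045,-0.003],[0,0,0.06,-0.003],[0,0,0.067,-0.003],[0,0,0.07,-0.003]]}}

```text
time: 11.5
ee_pos: [0.5017, 0.1067, 0.0268]
tcp_rot: [-180.0, -0.0, 146.6]
wrist_force: [-0.5, -0.3, 0.1]
opening: 0.0221
grasp_force: 0.0
```

Emit:
{"method": "arm_command", "body": {"series": [[-0.006,0,0,0],[-0.012,0,0,0],[-0.018,0,0,0],[-0.024,0,0,0],[-0.03,0,0,0]]}}

```text
time: 12.0
ee_pos: [0.5276, 0.0899, 0.0276]
tcp_rot: [180.0, 0.0, 146.6]
wrist_force: [-0.4, 0.3, 1.6]
opening: 0.022
grasp_force: 0.6
```

Emit:
{"method": "arm_command", "body": {"series": [[-0.006,0,0,0],[-0.012,0,0,0],[-0.018,0,0,0],[-0.024,0,0,0],[-0.03,0,0,0]]}}

```text
time: 12.5
ee_pos: [0.5524, 0.0734, 0.0273]
tcp_rot: [-180.0, -0.0, 146.6]
wrist_force: [-0.9, 1.1, 2.0]
opening: 0.0216
grasp_force: 0.9
```

Emit:
{"method": "arm_command", "body": {"series": [[-0.006,0,0,0],[-0.012,0,0,0],[-0.018,0,0,0],[-0.024,0,0,0],[-0.03,0,0,0]]}}

```text
time: 13.0
ee_pos: [0.5775, 0.0569, 0.0273]
tcp_rot: [-180.0, -0.0, 146.6]
wrist_force: [-1.2, 1.4, 1.8]
opening: 0.0219
grasp_force: 0.9
```

```bash
python3 -c "
from h import *
shift(.6428,.0137,.0275,146.5)
for n in('top','side'):
  c=cam(n);print(n,[d for d in discs(c) if 210<d[1][0]<330 and 150<d[1][1]<255])
  cv2.imwrite(f'pics/{n}7.png',cv2.resize(c['color'][130:270,190:350],None,fx=4,fy=4))"
```

```text
t 13.0 pos [0.5775 0.0569 0.0273] rot [-180.     -0.    146.61] q6 39.0 F [-1.2  1.4  1.8] open 0.0219 
shift [-0.0783 -0.0001 -0.0002] turn 0.002
top []
side [(np.int32(75), array([269.5, 184.6]), array([0.637 , 0.0869, 0.034 ])), (np.int32(54), array([267.7, 201.1]), array([0.5957, 0.0404, 0.034 ]))]
```

View pics/side7.png

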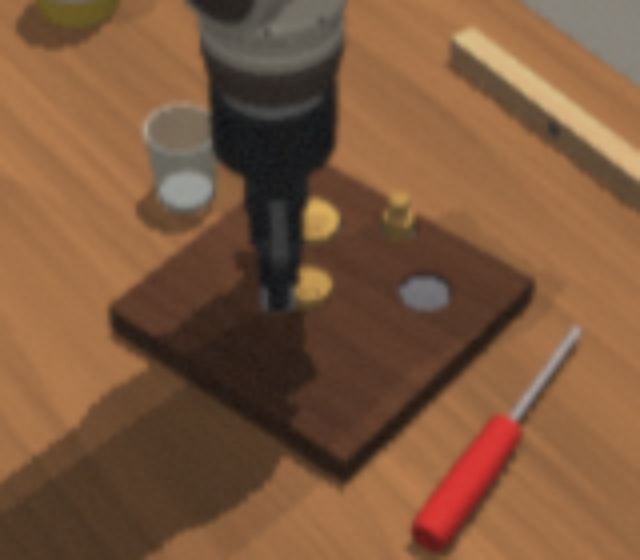

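The small disc is caged at crop (310,285) and heading for its recess at (425,293), with 78 mm left.

Emit:
{"method": "arm_command", "body": {"series": [[-0.006,0,0,0],[-0.012,0,0,0],[-0.018,0,0,0],[-0.024,0,0,0],[-0.03,0,0,0]]}}

```text
time: 13.6
ee_pos: [0.6026, 0.0404, 0.0272]
tcp_rot: [-180.0, -0.0, 146.6]
wrist_force: [-0.6, -0.2, 0.2]
opening: 0.0225
grasp_force: 0.2
```

Emit:
{"method": "arm_command", "body": {"series": [[-0.006,0,0,0],[-0.012,0,0,0],[-0.018,0,0,0],[-0.022,0,0,0],[-0.026,0,0,0]]}}

```text
time: 14.1
ee_pos: [0.6241, 0.0262, 0.0272]
tcp_rot: [-180.0, -0.0, 146.6]
wrist_force: [-0.1, 0.2, 0.0]
opening: 0.0222
grasp_force: 0.2
```

Emit:
{"method": "arm_command", "body": {"series": [[-0.004,0,0,0],[-0.008,0,0,0],[-0.012,0,0,0],[-0.014,0,0,0],[-0.016,0,0,0]]}}

```text
time: 14.6
ee_pos: [0.6373, 0.0175, 0.0273]
tcp_rot: [180.0, 0.0, 146.6]
wrist_force: [-0.8, 0.4, 0.1]
opening: 0.0219
grasp_force: 0.5
```

Emit:
{"method": "arm_command", "body": {"series": [[-0.002,0,0,0],[-0.004,0,0,0],[-0.006,0,0,0],[-0.006,0,0,0],[-0.006,0,0,0]]}}

```text
time: 15.1
ee_pos: [0.6421, 0.0142, 0.0272]
tcp_rot: [-180.0, -0.0, 146.6]
wrist_force: [-0.5, 0.6, 0.1]
opening: 0.0219
grasp_force: 0.1
```

```bash
python3 -c "
from h import *
shift(.6428,.0137,.0275,146.5)
for n in('top','side'):
  c=cam(n);print(n,[d for d in discs(c,.028) if 210<d[1][0]<330 and 150<d[1][1]<255])
  cv2.imwrite(f'pics/{n}8.png',cv2.resize(c['color'][130:270,190:350],None,fx=4,fy=4))"
```

```text
t 15.1 pos [0.6421 0.0142 0.0272] rot [-1.7999e+02 -1.0000e-02  1.4660e+02] q6 34.7 F [-0.5  0.6  0.1] open 0.0219 
shift [-0.0008 -0.0001 -0.0003] turn 0.002
top [(np.int32(127), array([226.3, 190.8]), array([0.6364, 0.1019, 0.028 ]))]
side [(np.int32(123), array([267.2, 184.5]), array([0.636 , 0.0962, 0.028 ])), (np.int32(45), array([297.4, 200.8]), array([ 0.6623, -0.0012,  0.028 ]))]
```

View pics/side8.png

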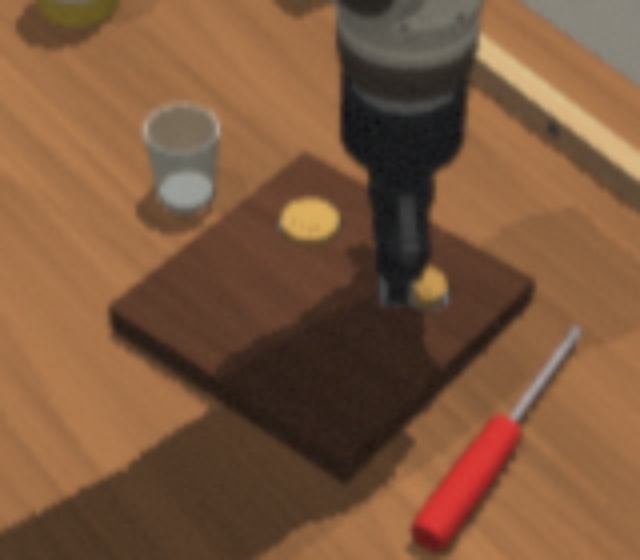

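The small disc at crop (430,287) covers its recess, with a thin felt crescent showing in front of it. I'll retreat and measure it in the clear, by numbers only because all 10 pictures are used.

Emit:
{"method": "arm_command", "body": {"series": [[0.005,0,0,0],[0.012,0,0,0],[0.02,0,-0.02,0],[0.03,0,-0.05,0],[0.04,0,-0.08,0]]}}

```text
time: 15.7
ee_pos: [0.6076, 0.0368, 0.1079]
tcp_rot: [-180.0, -0.1, 146.6]
wrist_force: [0.3, 0.0, -0.7]
opening: 0.0218
grasp_force: 0.0
```

Emit:
{"method": "arm_command", "body": {"series": [[0.04,0,0,0],[0.08,0,0,0],[0.12,0,0,0],[0.16,0,0,0],[0.19,0,0,0]]}}

```text
time: 16.2
ee_pos: [0.4479, 0.1418, 0.1073]
tcp_rot: [180.0, 0.0, 146.6]
wrist_force: [-0.4, -0.2, 0.2]
opening: 0.0219
grasp_force: 0.0
```

```bash
python3 -c "
from h import *
shift(.6428,.0137,.0275,146.5)
for n in('top','side'):
  c=cam(n);print(n,[d for d in discs(c,.028) if 210<d[1][0]<330 and 150<d[1][1]<255])
  a=c['color'].astype(int);m=((abs(a[...,2]-a[...,0])<12)&(a[...,2]>75)).astype(np.uint8)
  for rc in ((.638,.0995),(.6605,.002)):
    u=proj(c,(*rc,.028)).round().astype(int);w=u-14
    s=m[w[1]:u[1]+14,w[0]:u[0]+14];print('recess',u,'felt px',s.sum(), (np.argwhere(s).mean(0)[::-1]+w-u).round(1) if s.any() else '')
  for t in('large_weight','small_weight'): print(t,[(np.round(r['location'],1),round(r['confidence'],2),ray(c,r['location'],.018).round(4)[:2]) for r in bot.mark_of(n,t)[:1]])
  u=proj(c,(.6605,.002,.028)).round().astype(int)
  g=cv2.cvtColor(c['color'],cv2.COLOR_BGR2HSV)
  for r in range(u[1]-9,u[1]+11): print(r,''.join('B' if (18<=h<=35 and s>110 and v>85) else 'f' if s<60 and v>60 else '#' if v<45 else '.' for h,s,v in g[r,u[0]-14:u[0]+15]))
"
```

```text
t 16.2 pos [0.4479 0.1418 0.1073] rot [179.98   0.   146.65] q6 50.9 F [-0.4 -0.2  0.2] open 0.0219 
shift [-2.333e-01  1.000e-04  7.990e-02] turn 0.003
top [(np.int32(36), array([241.9, 172.8]), array([0.6853, 0.0596, 0.028 ])), (np.int32(90), array([262.9, 182.4]), array([0.6578, 0.0029, 0.028 ])), (np.int32(165), array([227.7, 190.6]), array([0.6368, 0.0981, 0.028 ]))]
recess [227 190] felt px 4 [-1.   0.5]
recess [263 181] felt px 10 [5.4 0. ]
large_weight [(array([231.1, 188.2]), 0.57, array([0.6453, 0.0896]))]
small_weight [(array([262.9, 182.6]), 0.57, array([0.6594, 0.0029]))]
172 .............................
173 .............................
174 .............................
175 .............................
176 ..............##.............
177 ............#..fff#..........
178 ..........#.BBBBB.f..........
179 ..........BBBBBBBBBf.........
180 .........BBBBBBBBBBff........
181 .........BBBBBBBBBBBff.......
182 .........BBBBBBBBBBBff.......
183 .........BBBBBBBBBBBff.......
184 .........BBBBBBBBBBBf........
185 ..........BBBBBBBBB.f........
186 ..........BBBBBBBBBf........
[... 577 characters left out ...]
([0.6555, 0.0088]))]
191 .............................
192 .............................
193 .............................
194 .............................
195 .............................
196 .............................
197 ..............B..............
198 .........BBBBBBBB............
199 .........BBBBBBBBBB..........
200 ........BBBBBBBBBBB..........
201 ........BBBBBBBBBBB..........
202 ........BBBBBBBBBBB..........
203 ........BBBBBBBBBBBff........
204 ..........BBBBBBBB.f.........
205 ...........BBBBBBBff.........
206 ..............BB.............
207 .............................
208 .............................
209 .............................
210 .............................
```

Top and side views agree on a disc-top height of 28 mm for both discs. The small disc's 2.5 mm offset is just the play in its recess, so both are seated and I'll hand in.

```bash
python3 -c "
from workcell import bot
print(bot.job_done())"
```

```text
the job is handed in; nothing more can be done
None
```

I pushed both discs into their own recesses and handed the job in at about 16 s. Camera measurements put both at seated height and within about 3 mm of centre, and the hand-in returned no verdict.

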